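# Slide a drive out over the deck edge and move it to the test cradle

## Robot

A 6-joint arm with a two-finger parallel gripper is mounted at the origin on the work surface; the furniture and walls round the work are solid. World frame = base frame: x ahead of the robot, y to its left, z up, the work surface at z = 0. Lengths are in m, angles in degrees, forces in N, time in s.
With the tool pointing down it reaches from about 0.375 to 0.9 m from the base axis. Payload 3.1 kg.
Tool frame: the origin (TCP) lies midway between the tips of the shut fingers; the grasp point (between the pads) lies 19 mm behind it; z points along the fingers, y is the line along which they close (so a half turn about z gives the same grasp; the last joint's range is limited). The gripper opens to 87 mm and grips with 3 to 60 N. Pads are 19 mm wide; open, the fingers measure 117 mm over their backs; the gripper's body (75 mm by 190 mm) begins 51 mm behind the grasp point.
Start: joints at [58.871, 30.224, 82.088, -0, 67.689, -10.227], TCP at [0.223, 0.584, 0.223] pointing down, gripper open.
Joint ranges: [-176.69, 176.69], [-43.24, 126.21], [12.49, 139.97], [-82, 262], [0, 151.66], [-163.58, 163.58]. Speed limits (degrees/s): [159.86, 159.86, 180, 180, 180, 180].

## Interface

Orientations are given as a 3x3 rotation matrix whose columns are the frame's x, y, z axes.
In Python, from rig import read_state, optics, bot gives the robot as it stands. The module is installed in compiled form; this text tells all that it offers.
- The arm moves only by the tool send_rows, never from a script. Its argument "commands" is a list of rows, each a list of 7 numbers: the turn, a rotation vector about the tool's x, y, z in units of 5 degrees (1.0 is 5 degrees), then the shift along the tool's x, y, z in units of 30 mm (1.0 is 30 mm), then the opening, from 0 (shut) to 1 (fully open). In form: [[rx, ry, rz, tx, ty, tz, gripper], ...]. A call has 1 to 20 rows; each row is the pose to reach, as a shift and turn from the pose commanded when the call began, along the tool's axes at that moment; what a row does not reach only later rows make up. A row lasts 1/12 s, in which the tool goes at most 41.7 mm and 7.16 degrees, less where a joint would pass 70% of its speed; a pose out of reach is approached as far as the arm can. A call with a gripper value outside its range is refused whole. The fingers move at their own pace and stop on an object; the grip force is fixed at half the most. Time passes only in rows, so rows that repeat a pose let the fingers close. It gives the time, the measured TCP pose, the force, the opening and the grip force at its end, in the units of the state.
- read_state(): the state, without advancing time (a new reading comes with each control period).
- optics.capture(name): name is "scene" or "top"; returns a dict with "image" (384x512x3 uint8, blue, green, red), "intrinsics" (3x3 intrinsics, pixels), "extrinsics" (4x4, takes a point from world to camera coordinates). Camera axes: x right, y down, z forward; pixel columns grow to the right and rows downward; lengths in m; the calibration is good to about 2 mm. A picture is of the moment at which its call begins. There is no depth.
- bot.hand_in(): hands the job in; it is judged then, once.
The state is a dict: "time_s": time; "joint_positions": joint angles; "qvel": joint speeds; "tau": joint torques, N m; "position": TCP position; "tcp_rot": TCP orientation; "force": force on the tool from outside, world axes, zero at the start; "moment": the same for the moment, N m; "opening": opening from 0.0 (shut) to 1.0 (fully open); "grasp_force": force on a finger pad.
Only numpy, scipy, OpenCV 4.12 (cv2) and the standard library are available. Lean on these libraries where they do the work, as an engineer would, in place of code of your own. Each camera call takes 0.05 s, during which the arm holds its last target. There are 200 camera calls.

## Task

A laptop disk drive lies between the guide rails on the lower deck of the parts stand, under its upper shelf, where its sides cannot be gripped. Slide it towards you until about a third or more of it sticks out over the deck's front edge without tipping off, then grip the part that sticks out, lift the drive away and set it down, without dropping it, flat and lengthwise on the ribs of the test cradle between its two end stops. Leave the other things where they are.

Things in the scene. Friction and masses are not known exactly. Their poses are not given: they have to be found in the camera images.
- drive: Flat silver 2.5 inch disk drive, 70 x 100 mm, solid body 6 mm thick, about 0.1 kg. Origin: centre of its underside; z up, x across its 70 mm width, y along its 100 mm length. At the start its length lies along the stand's x axis, its near end 20 to 45 mm inside the deck's front edge, about 3 mm of play to each rail. It tips off the edge once more than half sticks out.
- stand: Fixed grey two-tier metal parts stand, 180 mm wide, 152 deep, 230 high. Origin on the worktop under the middle of the lower deck's front edge; x horizontal into the stand (away from its open front), y to its left, z up. Legs under the deck at y = +-85 mm, from 20 mm behind the front edge. Rear panel at x = 150 mm; side cheeks between the tiers only at x = 90 to 150, y = +-88 mm.
- deck_edge (a point): Middle of the lower deck's front edge, level with the deck's top (70 mm above the worktop); axes as the stand's. Deck 180 mm wide, 12 thick, slick (friction about 0.2), edge straight, no lip. Two rails on it along x over its whole depth: 6 mm high, inner faces at y = +-38 mm, 8 mm thick, flush with the drive's top.
- shelf_edge (a point): Middle of the upper shelf's front edge, on its underside, 220 mm above the worktop (150 above the deck), 20 mm behind the deck's front edge; the shelf is 180 mm wide, 10 thick and reaches back to the rear panel. It hangs over the drive: a tool that reaches the drive from the front must lean back 30 to 45 degrees, fingers pointing down and into the stand.
- cradle: Fixed black cradle: base 130 x 60 x 8 mm with two ribs along x, 40 mm over their outsides, tops at z = 55 mm, and a stop at each end, 40 mm wide, inner faces at x = +-57 mm, tops at z = 60. Narrower than the drive, so fingers on the drive's long sides pass outside it. Origin: centre of its underside; x along its length, +x 0.8 to 1.35 rad to the left of straight ahead; z up.
- cradle_top (a point): Centre of the plane of the cradle's rib tops, 55 mm above the worktop; axes as the cradle's. The underside of the drive comes to rest here, its 100 mm length along x, either way round.
- battery: Bystander, to be left alone: flat black battery pack, 190 x 74 x 7 mm, lying on the stand's upper shelf, across it. Origin at the centre of its underside.
- dish: Bystander, to be left alone: round screw dish, 56 mm across, 14 mm high, on the worktop. Origin at the centre of its underside.
- speaker: Bystander, to be left alone: black laptop speaker box, 52 x 68 x 9 mm, on the worktop. Origin at the centre of its underside.
- driver: Bystander, to be left alone: screwdriver with yellow handle, 131 mm long, 13 mm thick, on the worktop. Origin at the centre of its underside.
- board: Bystander, to be left alone: small port circuit board, 26 x 38 x 7 mm, on the worktop. Origin at the centre of its underside.
- tape: Bystander, to be left alone: roll of tape lying flat, 76 x 70 mm, 19 mm high, on the worktop. Origin at the centre of its underside.
Things that resemble listed ones, but are neither listed nor needed, are in the scene too. Of the things shaped like the cradle, the black one is meant.

How it is judged:
By the outcome, as a careful person would: the job done as asked, in the order asked, and still so for the second after the job is handed in, with the robot touching nothing.
It also fails if it takes over 51 s, if anything falls off the work surface, if the arm or the gripper's body presses on something with over 40 N, if the wrist force passes 120 N, or if a joint passes its speed limit or range.

## Working session

There is one attempt and no reset: what is moved stays moved. The work goes in short steps, Python scripts to look and compute and a tool call to move; the robot and the scene stay as the last step left them, time stands still between calls to the robot, and variables do not carry over. Pictures are saved under pics/ and viewed, at most 10 in all, crops included, and the job is handed in when it is done.

Besides the shell and the picture viewer there is one more tool, called after "Emit:" by a JSON object that holds its "method" and its "body". send_rows: Moves the arm, as the interface text tells. Its arguments: {"type":"object","properties":{"commands":{"type":"array","items":{"type":"array","items":{"type":"number"}}}},"required":["commands"]}

```bash
mkdir -p pics; python3 - <<'E'
from rig import read_state, optics
import cv2,numpy as np,pickle
s=read_state();print(s['time_s'],s['position'],s['tcp_rot'])
for n in('scene','top'):
    c=optics.capture(n);pickle.dump(c,open(n+'.pkl','wb'))
    cv2.imwrite(f'pics/{n}0.png',cv2.resize(c['image'],(800,600),interpolation=cv2.INTER_CUBIC))
    print(n,np.round(c['intrinsics'],2).tolist(),np.round(c['extrinsics'],4).tolist())
E
```

```text
0.0 [0.22257932 0.58325653 0.22157704] [[-9.34181301e-01  3.56796906e-01 -1.12457020e-03]
 [ 3.56798461e-01  9.34179570e-01 -1.84084502e-03]
 [ 3.93742702e-04 -2.12092791e-03 -9.99997673e-01]]
scene [[487.12, 0.0, 254.01], [0.0, 487.12, 196.17], [0.0, 0.0, 1.0]] [[-0.5938, -0.8045, -0.0165, 0.3263], [-0.3867, 0.3033, -0.8709, 0.287], [0.7056, -0.5107, -0.4912, 1.5834], [0.0, 0.0, 0.0, 1.0]]
top [[395.93, 0.0, 251.14], [0.0, 395.93, 191.23], [0.0, 0.0, 1.0]] [[-0.0273, -0.9996, -0.0032, 0.0498], [-0.9947, 0.0275, -0.0994, 0.4875], [0.0995, 0.0005, -0.995, 1.3273], [0.0, 0.0, 0.0, 1.0]]
```

View pics/scene0.png

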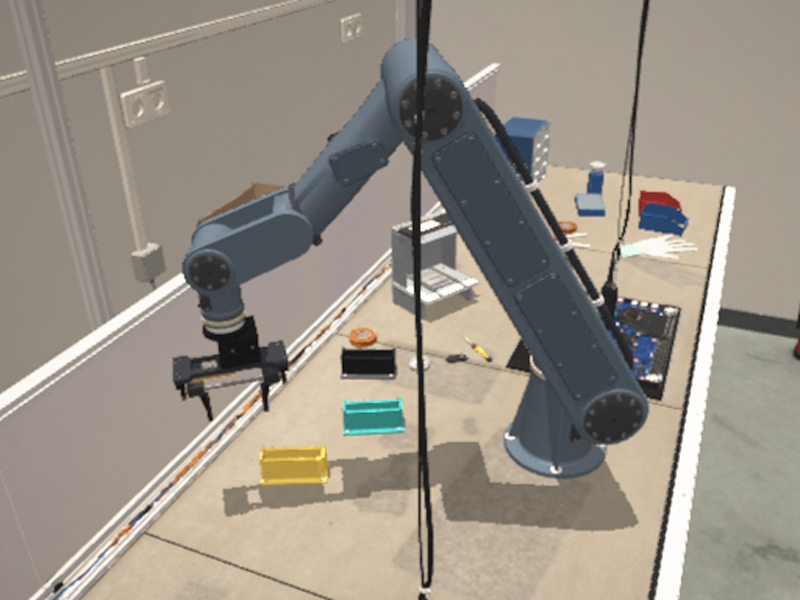

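View pics/top0.png

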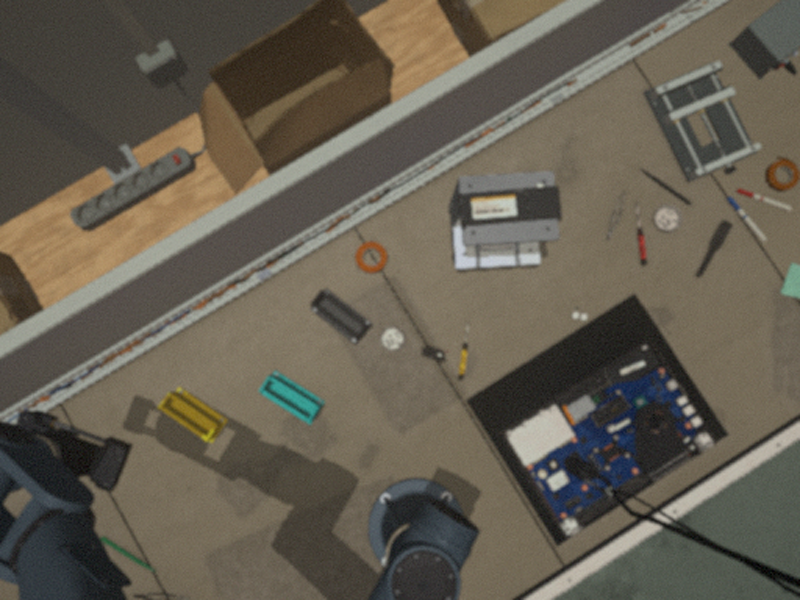

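The scene shows the black cradle at about (368,362) in scene and (341,315) in top, both in 800x600 coordinates. The teal and yellow cradles are look-alikes. The stand is at (435,270) in scene and (500,230) in top. The silver drive lies on its deck between the rails.

```bash
cat > h.py <<'E'
import cv2,numpy as np,pickle
def crop(img,x0,y0,w,h,k):
    c=cv2.resize(img[y0:y0+h,x0:x0+w],None,fx=k,fy=k,interpolation=cv2.INTER_CUBIC)
    for i in range(0,w,5):
        cv2.line(c,(i*k,0),(i*k,10 if i%10==0 else 5),(0,0,255),1)
        if i%10==0: cv2.putText(c,str(x0+i),(i*k,20),0,.35,(0,0,255),1)
    for i in range(0,h,5):
        cv2.line(c,(0,i*k),(10 if i%10==0 else 5,i*k),(0,0,255),1)
        if i%10==0: cv2.putText(c,str(y0+i),(12,i*k+4),0,.35,(0,0,255),1)
    return c
def P(c): return c['intrinsics']@c['extrinsics'][:3]
def proj(c,X):
    X=np.atleast_2d(X);q=P(c)@np.c_[X,np.ones(len(X))].T;return (q[:2]/q[2]).T
def tri(ca,a,cb,b):
    X=cv2.triangulatePoints(P(ca),P(cb),np.array(a,float).T.copy(),np.array(b,float).T.copy());return (X[:3]/X[3]).T
E
python3 - <<'E'
from h import *
S=pickle.load(open('scene.pkl','rb'))['image'];T=pickle.load(open('top.pkl','rb'))['image']
cv2.imwrite('pics/c1.png',crop(S,243,128,72,80,7))
cv2.imwrite('pics/c2.png',crop(T,282,105,80,72,8))
a=crop(S,212,212,50,36,10);b=crop(T,192,178,56,46,8)
W=np.zeros((600,800,3),np.uint8)
a=crop(S,212,212,48,36,8);b=crop(T,194,178,48,46,8)
W[:a.shape[0],:a.shape[1]]=a;W[:b.shape[0],400:400+b.shape[1]]=b;cv2.imwrite('pics/c3.png',W)
E
```

```text
(no output)
```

View pics/c1.png

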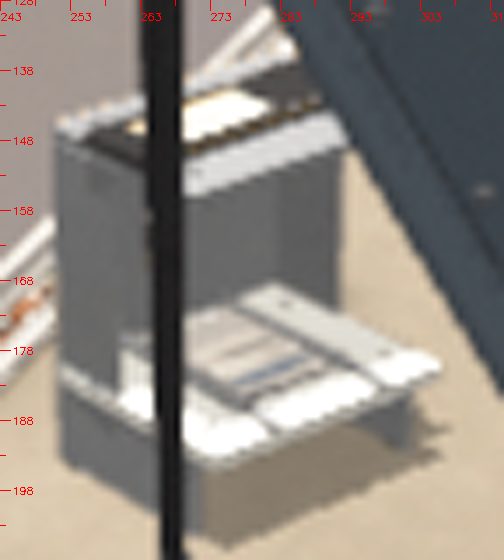

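View pics/c2.png

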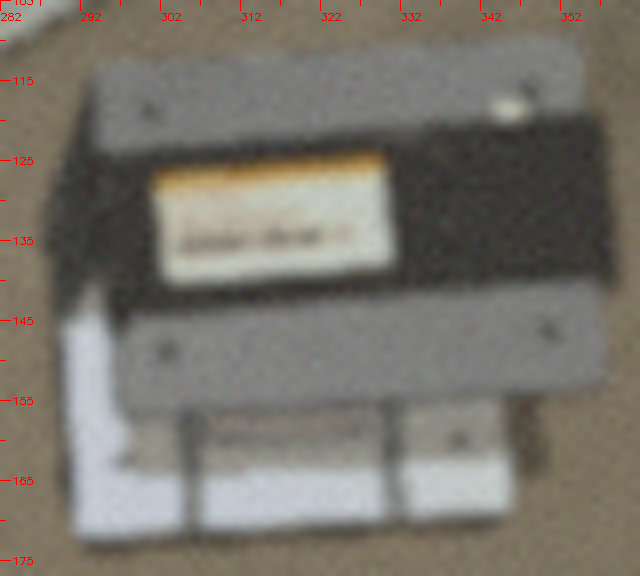

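View pics/c3.png

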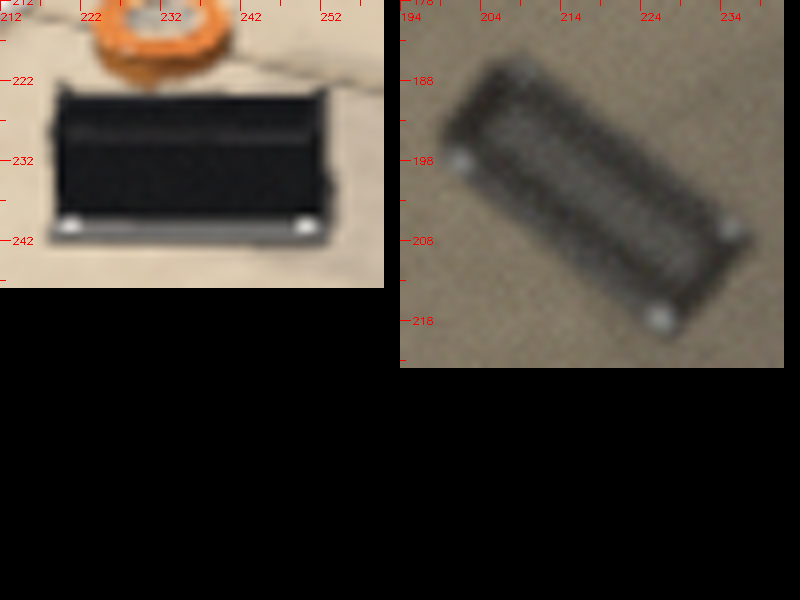

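Crop 1 gives the deck's front corners in scene as (275,194.5) and (306,180.5). Crop 2 gives them in top as (291.5,172) and (345.5,169.5). In crop 3 the cradle screws are at (220.5,240) and (250.5,240) in scene, and at (201.5,198), (226.5,217.7), (235.2,206.5) and (209.6,186.5) in top. What could be confused: the black, teal and yellow cradles (I choose black), and the drive on the deck versus the battery on the shelf (I choose the silver one on the deck).

```bash
python3 - <<'E'
from h import *
from scipy.optimize import least_squares
S=pickle.load(open('scene.pkl','rb'));T=pickle.load(open('top.pkl','rb'))
print('deck',tri(S,[(275,194.5),(306,180.5)],T,[(291.5,172),(345.5,169.5)]).round(3).tolist())
cr=tri(S,[(220.5,240),(250.5,240)],T,[(201.5,198.2),(226.5,217.7)]);print('dots',cr.round(3).tolist())
def rot(a):c,s=np.cos(a),np.sin(a);return np.array([[c,-s,0],[s,c,0],[0,0,1]])
def fit(obs,p0):
    f=lambda p:np.concatenate([(proj(c,rot(p[2])@np.array(X)+[p[0],p[1],0])-u).ravel() for c,X,u in obs])
    r=least_squares(f,p0,loss='soft_l1');print(r.x,r.fun.reshape(-1,2).round(1).tolist());return r.x
st=[(S,(0,.09,.07),(275,194.5)),(S,(0,-.09,.07),(306,180.5)),(T,(0,.09,.07),(291.5,172)),(T,(0,-.09,.07),(345.5,169.5)),
(T,(.02,.09,.23),(297,157)),(T,(.02,-.09,.23),(356.5,153)),(T,(.152,.09,.23),(293.5,113.5)),(T,(.152,-.09,.23),(354.5,109.5)),(S,(.152,.09,.23),(251,146))]
ps=fit(st,[.55,-.2,0])
# cradle: dots symmetric with unknown inset
ins=None
d=[(T,(201.5,198.2)),(T,(226.5,217.7)),(T,(235.2,206.5)),(T,(209.6,186.5)),(S,(220.5,240)),(S,(250.5,240))]
sg=[(1,1),(-1,1),(-1,-1),(1,-1),(1,1),(-1,1)]
g=lambda p:np.concatenate([(proj(c,rot(p[2])@np.array([a*p[3],b*p[4],.008])+[p[0],p[1],0])-u).ravel() for (c,u),(a,b) in zip(d,sg)])
r=least_squares(g,[.45,.1,1,.055,.022],loss='soft_l1');print(r.x,r.fun.reshape(-1,2).round(1).tolist())
pickle.dump((ps,r.x),open('fit.pkl','wb'))
# rectified at z=.076
out=[]
for c in(S,T):
    k=4e3
    X=np.array([(-.02,.07),(-.02,-.07),(.11,-.07),(.11,.07)])
    W=(rot(ps[2])@np.c_[X,np.full(4,.076)].T).T+[ps[0],ps[1],0]
    dst=np.float32([(k/1.5*(.07-y),k/1.5*(.11-x)) for x,y in X])
    H=cv2.getPerspectiveTransform(np.float32(proj(c,W)),dst)
    im=cv2.warpPerspective(c['image'],H,(374,346),flags=cv2.INTER_CUBIC)
    for i in range(-2,11):
        y=int(k/1.5*(.11-.01*i));cv2.line(im,(0,y),(8,y),(0,0,255),1);cv2.putText(im,str(i*10),(10,y+4),0,.35,(0,0,255),1)
    out.append(im)
cv2.imwrite('pics/rect.png',np.hstack(out))
E
```

```text
deck [[0.544, -0.102, 0.06], [0.549, -0.278, 0.066]]
dots [[0.472, 0.21, 0.006], [0.402, 0.124, 0.008]]
[ 0.54643489 -0.18901886  0.03183849] [[-0.8, -1.8], [0.3, -1.0], [0.0, 0.3], [0.2, -0.4], [-0.6, 0.4], [1.5, 0.8], [-0.2, -0.2], [-0.3, 0.2], [-0.6, -0.9]]
[0.45569714 0.15151386 0.88818019 0.05564515 0.02453326] [[-0.5, -0.2], [-0.1, -0.1], [-0.0, -0.2], [0.1, 0.3], [0.3, -0.3], [0.3, 0.1]]
```

View pics/rect.png

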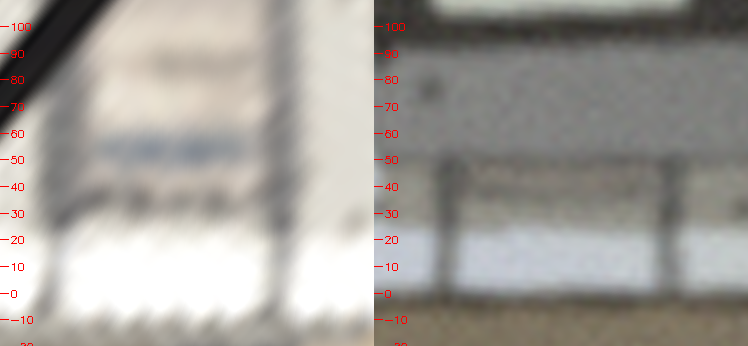

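The rectified deck shows the rails' inner faces about 76 mm apart and the drive's near end about 37–43 mm inside the edge. The light/dark step at 25 mm is the shelf's shadow. Heights agree: deck about 63–70 mm, cradle base about 7 mm. Moving now.

```bash
cat >> h.py <<'E'
from scipy.spatial.transform import Rotation as Ro
ST=(np.array([.5464,-.189]),.0318); CR=(np.array([.4557,.1515]),.888)
def pose(fr,x,y,z,lean,):
    o,a=fr;ex=np.array([np.cos(a),np.sin(a),0]);ey=np.array([-np.sin(a),np.cos(a),0]);t=np.radians(lean)
    zz=np.sin(t)*ex+np.array([0,0,-np.cos(t)])
    return np.r_[o,z]+x*ex+y*ey, np.c_[np.cross(ey,zz),ey,zz]
def rel(p,R,p0,R0): # row numbers
    return np.r_[Ro.from_matrix(R0.T@R).as_rotvec(degrees=True)/5,(R0.T@(p-p0))/.03].round(3).tolist()
def loc(fr,p):
    o,a=fr;d=p[:2]-o;return np.array([np.cos(a)*d[0]+np.sin(a)*d[1],-np.sin(a)*d[0]+np.cos(a)*d[1],p[2]]).round(4)
E
python3 - <<'E'
from h import *
from rig import read_state
s=read_state();p0,R0=np.array(s['position']),np.array(s['tcp_rot'])
p1,R1=pose(ST,-.05,0,.22,20);p1=np.array([.45,.2,.30])
p2,R2=pose(ST,-.05,0,.20,42)
print(rel(p1,R1,p0,R0));print(rel(p2,R2,p0,R0))
E
```

```text
[-0.814, -3.956, -4.495, -11.639, -9.237, -2.597]
[-1.686, -8.296, -4.331, -17.731, -20.841, 0.756]
```

Emit:
{"method": "send_rows", "body": {"commands": [[-0.8,-4,-4.5,-11.64,-9.24,-2.6,0.5],[-0.8,-4,-4.5,-11.64,-9.24,-2.6,0],[-0.8,-4,-4.5,-11.64,-9.24,-2.6,0],[-0.8,-4,-4.5,-11.64,-9.24,-2.6,0],[-0.8,-4,-4.5,-11.64,-9.24,-2.6,0],[-0.8,-4,-4.5,-11.64,-9.24,-2.6,0],[-0.8,-4,-4.5,-11.64,-9.24,-2.6,0],[-0.8,-4,-4.5,-11.64,-9.24,-2.6,0],[-0.8,-4,-4.5,-11.64,-9.24,-2.6,0],[-1.69,-8.3,-4.33,-17.73,-20.84,0.75,0],[-1.69,-8.3,-4.33,-17.73,-20.84,0.75,0],[-1.69,-8.3,-4.33,-17.73,-20.84,0.75,0],[-1.69,-8.3,-4.33,-17.73,-20.84,0.75,0],[-1.69,-8.3,-4.33,-17.73,-20.84,0.75,0],[-1.69,-8.3,-4.33,-17.73,-20.84,0.75,0],[-1.69,-8.3,-4.33,-17.73,-20.84,0.75,0],[-1.69,-8.3,-4.33,-17.73,-20.84,0.75,0],[-1.69,-8.3,-4.33,-17.73,-20.84,0.75,0],[-1.69,-8.3,-4.33,-17.73,-20.84,0.75,0],[-1.69,-8.3,-4.33,-17.73,-20.84,0.75,0]]}}

```text
time_s: 1.77
position: [0.474, 0.0531, 0.2518]
tcp_rot: [[-0.781, 0.025, 0.623], [-0.017, 0.998, -0.061], [-0.624, -0.058, -0.78]]
force: [-0.7, -1.0, -0.2]
opening: 0.008
grasp_force: 0.0
```

```bash
cat > nxt.py <<'E'
import sys
from h import *
from rig import read_state
s=read_state();p0,R0=np.array(s['position']),np.array(s['tcp_rot'])
fr={'s':ST,'c':CR}[sys.argv[1]]
z=R0[:,2];print('t',s['time_s'],'loc',loc(fr,p0),'lean',np.degrees(np.arccos(-z[2])).round(1),'yaw',np.degrees(np.arctan2(R0[1,1],R0[0,1])).round(1),'F',np.round(s['force'],1),'open',s['opening'],s['grasp_force'],'q',np.round(s['joint_positions'],0))
for a in sys.argv[2:]:
    p,R=pose(fr,*map(float,a.split(',')));print(rel(p,R,p0,R0))
E
python3 nxt.py s -.05,0,.2,42 -.02,0,.12,42 .075,0,.10,42 .075,0,.082,42
```

```text
t 1.7667 loc [-0.0647  0.2442  0.2518] lean 38.8 yaw 88.6 F [-0.7 -1.  -0.2] open 0.00829129570255948 0.0 q [  -8.    9.  129.   23.    4. -120.]
[-0.926, -0.686, -0.062, 0.631, -7.987, 2.306]
[-0.926, -0.686, -0.062, 1.513, -7.776, 5.005]
[-0.926, -0.686, -0.062, -0.546, -7.559, 7.492]
[-0.926, -0.686, -0.062, -0.172, -7.524, 7.96]
```

```bash
python3 nxt.py s -.03,0,.2,34 -.02,0,.12,36
```

```text
t 1.7667 loc [-0.0647  0.2442  0.2518] lean 38.8 yaw 88.6 F [-0.7 -1.  -0.2] open 0.00829129570255948 0.0 q [  -8.    9.  129.   23.    4. -120.]
[-0.919, 0.913, -0.127, 0.11, -7.949, 2.72]
[-0.921, 0.514, -0.111, 1.513, -7.776, 5.005]
```

Emit:
{"method": "send_rows", "body": {"commands": [[-0.9,0.9,-0.13,0.1,-7.95,2.7,0],[-0.9,0.9,-0.13,0.1,-7.95,2.7,0],[-0.9,0.9,-0.13,0.1,-7.95,2.7,0],[-0.9,0.9,-0.13,0.1,-7.95,2.7,0],[-0.9,0.9,-0.13,0.1,-7.95,2.7,0],[-0.9,0.9,-0.13,0.1,-7.95,2.7,0],[-0.9,0.9,-0.13,0.1,-7.95,2.7,0],[-0.9,0.9,-0.13,0.1,-7.95,2.7,0],[-0.9,0.9,-0.13,0.1,-7.95,2.7,0],[-0.9,0.9,-0.13,0.1,-7.95,2.7,0],[-0.9,0.9,-0.13,0.1,-7.95,2.7,0],[-0.9,0.9,-0.13,0.1,-7.95,2.7,0]]}}

```text
time_s: 2.77
position: [0.5343, -0.1777, 0.2259]
tcp_rot: [[-0.858, -0.007, 0.513], [-0.007, 1.0, 0.001], [-0.513, -0.003, -0.858]]
force: [-0.5, 0.4, 0.3]
opening: 0.004
grasp_force: 0.0
```

```bash
python3 nxt.py s -.03,0,.2,34 -.02,0,.12,36 .06,0,.10,36 .06,0,.085,36
```

```text
t 2.7667 loc [-0.0117  0.0117  0.2259] lean 30.9 yaw 90.4 F [-0.5  0.4  0.3] open 0.004011371112365888 0.0 q [ -41.   18.  113.   41.   31. -164.]
[-0.186, -0.623, -0.225, 0.957, -0.401, 0.434]
[-0.19, -1.023, -0.221, 2.04, -0.384, 2.893]
[-0.19, -1.023, -0.221, 0.094, -0.315, 4.834]
[-0.19, -1.023, -0.221, 0.351, -0.313, 5.263]
```

Emit:
{"method": "send_rows", "body": {"commands": [[0,0,0,0.7,-0.4,-3.3,0],[0,0,0,0.7,-0.4,-3.3,0],[0,0,0,0.7,-0.4,-3.3,0],[0,0,18,0.7,-0.4,-3.3,0],[0,0,18,0.7,-0.4,-3.3,0],[0,0,18,0.7,-0.4,-3.3,0],[0,0,18,0.7,-0.4,-3.3,0],[0,0,18,0.7,-0.4,-3.3,0],[0,0,18,0.7,-0.4,-3.3,0],[0,0,18,0.7,-0.4,-3.3,0],[0,0,18,0.7,-0.4,-3.3,0],[0,0,18,0.7,-0.4,-3.3,0],[0,0,18,0.7,-0.4,-3.3,0],[0,0,18,0.7,-0.4,-3.3,0],[0,0,18,0.7,-0.4,-3.3,0]]}}

```text
time_s: 4.02
position: [0.4658, -0.1887, 0.3006]
tcp_rot: [[-0.064, 0.855, 0.515], [0.997, 0.074, 0.0], [-0.038, 0.513, -0.857]]
force: [-0.4, -0.3, -0.4]
opening: 0.007
grasp_force: 0.0
```

```bash
sed -i 's/^def pose(fr,x,y,z,lean,):/def pose(fr,x,y,z,lean,flip=1):/; s/return np.r_\[o,z\]+x\*ex+y\*ey, .*/return np.r_[o,z]+x*ex+y*ey, np.c_[np.cross(ey,zz),ey,zz]@np.diag([-1,-1,1.] if flip else [1.,1,1])/' h.py; python3 nxt.py s -.05,0,.25,34  -.02,0,.12,36
```

```text
t 4.0167 loc [-0.0805  0.0029  0.3006] lean 31.0 yaw 4.9 F [-0.4 -0.3 -0.4] open 0.006957915971275906 0.0 q [-49.   6. 114.  34.  44. -75.]
[-0.349, 0.616, 18.535, -0.065, 0.002, 1.97]
[-0.673, 0.925, 18.53, 0.066, -1.366, 6.199]
```

Emit:
{"method": "send_rows", "body": {"commands": [[-0.35,0.6,18.5,0,0,2,0],[-0.35,0.6,18.5,0,0,2,0],[-0.35,0.6,18.5,0,0,2,0],[-0.35,0.6,18.5,0,0,2,0],[-0.35,0.6,18.5,0,0,2,0],[-0.35,0.6,18.5,0,0,2,0],[-0.35,0.6,18.5,0,0,2,0],[-0.35,0.6,18.5,0,0,2,0],[-0.35,0.6,18.5,0,0,2,0],[-0.35,0.6,18.5,0,0,2,0],[-0.35,0.6,18.5,0,0,2,0],[-0.35,0.6,18.5,0,0,2,0],[-0.35,0.6,18.5,0,0,2,0],[-0.67,0.92,18.5,0.06,-1.37,6.2,0],[-0.67,0.92,18.5,0.06,-1.37,6.2,0],[-0.67,0.92,18.5,0.06,-1.37,6.2,0],[-0.67,0.92,18.5,0.06,-1.37,6.2,0],[-0.67,0.92,18.5,0.06,-1.37,6.2,0]]}}

```text
time_s: 5.52
position: [0.5262, -0.1908, 0.1175]
tcp_rot: [[0.811, 0.038, 0.584], [0.032, -0.999, 0.02], [0.585, 0.003, -0.811]]
force: [-0.5, 0.3, 0.8]
opening: 0.004
grasp_force: 0.0
```

```bash
python3 nxt.py s -.02,0,.12,38 .06,0,.10,38 .06,0,.085,38
```

```text
t 5.5167 loc [-0.0203 -0.0011  0.1175] lean 35.8 yaw -87.8 F [-0.5  0.3  0.8] open 0.004086995333037224 0.0 q [-46.  33. 122.  91.  26. -43.]
[-0.015, 0.445, 0.076, 0.055, -0.037, -0.061]
[-0.015, 0.445, 0.076, 1.829, -0.023, 2.039]
[-0.015, 0.445, 0.076, 1.537, -0.024, 2.444]
```

Emit:
{"method": "send_rows", "body": {"commands": [[0,0.4,0.08,1.0,0,1.1,0],[0,0.4,0.08,1.83,0,2.04,0],[0,0.4,0.08,1.83,0,2.04,0],[0,0.4,0.08,1.83,0,2.04,0],[0,0.4,0.08,1.54,0,2.44,0],[0,0.4,0.08,1.54,0,2.44,0],[0,0.4,0.08,1.54,0,2.44,0]]}}

```text
time_s: 6.1
position: [0.6061, -0.1895, 0.0884]
tcp_rot: [[0.789, 0.031, 0.614], [0.025, -1.0, 0.019], [0.614, 0.0, -0.789]]
force: [0.4, -0.4, 0.9]
opening: 0.005
grasp_force: 0.0
```

```bash
python3 nxt.py s .06,0,.080,38 .06,0,.076,38 .06,0,.073,38; python3 - <<'E'
from h import *
from rig import optics
c=optics.capture('scene');S=crop(c['image'],225,108,90,100,6)
d=optics.capture('top');T=crop(d['image'],285,110,38,60,10) if 0 else crop(d['image'],290,120,62,60,6)
W=np.zeros((600,800,3),np.uint8);W[:600,:540]=S[:600];
W[:T.shape[0],540:800]=T[:,:260];cv2.imwrite('pics/p1.png',W)
E
```

```text
t 6.1 loc [ 0.0597 -0.0024  0.0884] lean 37.9 yaw -88.2 F [ 0.4 -0.4  0.9] open 0.004998476529302495 0.0 q [-39.  39. 114.  98.  24. -43.]
[0.01, 0.018, -0.006, -0.164, -0.081, 0.228]
[0.01, 0.018, -0.006, -0.246, -0.081, 0.333]
[0.01, 0.018, -0.006, -0.308, -0.081, 0.412]
```

View pics/p1.png

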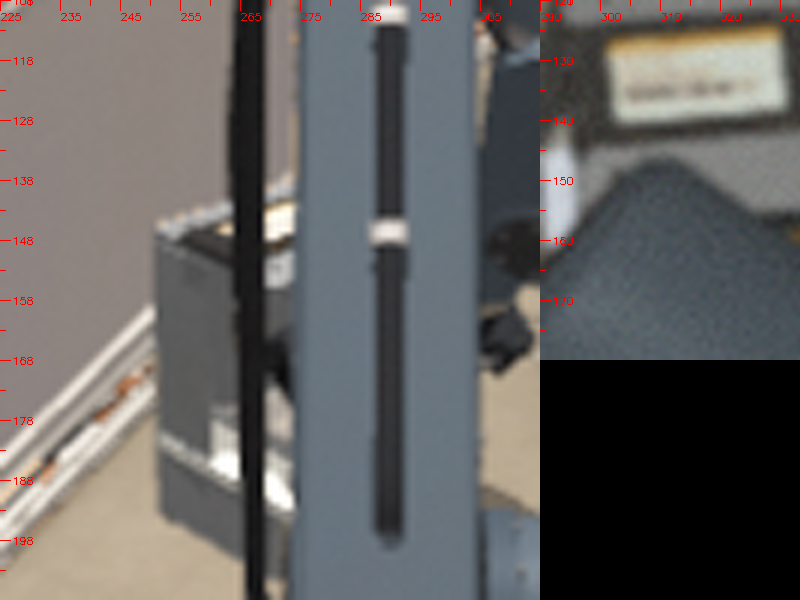

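The forearm hides the drive and fingers in both views (scene columns 275–303). I'll find contact by force instead.

Emit:
{"method": "send_rows", "body": {"commands": [[0,0,0,-0.12,-0.08,0.16,0],[0,0,0,-0.12,-0.08,0.16,0],[0,0,0,-0.164,-0.08,0.21,0],[0,0,0,-0.164,-0.08,0.21,0],[0,0,0,-0.164,-0.08,0.21,0]]}}

```text
time_s: 6.62
position: [0.6081, -0.1888, 0.0823]
tcp_rot: [[0.785, 0.031, 0.618], [0.026, -1.0, 0.017], [0.618, 0.002, -0.786]]
force: [-1.8, -0.5, 6.4]
opening: 0.006
grasp_force: 3.3
```

Emit:
{"method": "send_rows", "body": {"commands": [[0,0,0,-0.02,0,0.026,0],[0,0,0,-0.04,0,0.052,0],[0,0,0,-0.04,0,0.052,0]]}}

```text
time_s: 6.87
position: [0.6089, -0.1889, 0.082]
tcp_rot: [[0.783, 0.031, 0.621], [0.026, -1.0, 0.017], [0.621, 0.003, -0.784]]
force: [-5.0, 0.3, 14.4]
opening: 0.004
grasp_force: 7.3
```

Emit:
{"method": "send_rows", "body": {"commands": [[0,0,0,-0.06,0,-0.05,0],[0,0,0,-0.13,0,-0.104,0],[0,0,0,-0.26,0,-0.207,0],[0,0,0,-0.39,0,-0.31,0],[0,0,0,-0.39,0,-0.31,0]]}}

```text
time_s: 7.28
position: [0.5953, -0.1902, 0.0822]
tcp_rot: [[0.782, 0.03, 0.623], [0.026, -1.0, 0.016], [0.623, 0.003, -0.782]]
force: [-0.4, 0.3, 10.2]
opening: 0.005
grasp_force: 4.7
```

```bash
python3 nxt.py s .015,0,.080,38
```

```text
t 7.2833 loc [ 0.0488 -0.0028  0.0822] lean 38.5 yaw -88.3 F [-0.4  0.3 10.2] open 0.005372384978646628 4.7406275442335755 q [-40.  40. 116. 104.  25. -50.]
[0.04, -0.109, 0.009, -0.928, -0.092, -0.645]
```

Emit:
{"method": "send_rows", "body": {"commands": [[0,0,0,-0.13,0,-0.104,0],[0,0,0,-0.26,0,-0.207,0],[0,0,0,-0.39,0,-0.31,0],[0,0,0,-0.52,0,-0.415,0],[0,0,0,-0.65,0,-0.52,0],[0,0,0,-0.78,0,-0.622,0],[0,0,0,-0.78,0,-0.622,0],[0,0,0,-0.78,0,-0.622,0]]}}

```text
time_s: 7.95
position: [0.5652, -0.1912, 0.0821]
tcp_rot: [[0.782, 0.03, 0.622], [0.026, -1.0, 0.016], [0.623, 0.004, -0.783]]
force: [0.1, -0.3, 9.1]
opening: 0.008
grasp_force: 5.0
```

```bash
python3 nxt.py s .015,0,.10,38 .05,0,.10,38 .05,0,.084,38
```

```text
t 7.95 loc [ 0.0187 -0.0028  0.0821] lean 38.5 yaw -88.3 F [ 0.1 -0.3  9.1] open 0.008234633255962055 4.951546685770154 q [-43.  40. 119. 107.  27. -57.]
[0.045, -0.102, 0.011, 0.274, -0.091, -0.544]
[0.045, -0.102, 0.011, 1.187, -0.093, 0.183]
[0.045, -0.102, 0.011, 0.854, -0.095, 0.6]
```

Emit:
{"method": "send_rows", "body": {"commands": [[0,0,0,0.41,0,-0.52,0],[0,0,0,0.41,0,-0.52,0],[0,0,0,1.46,-0.09,0.3,0],[0,0,0,1.46,-0.09,0.3,0],[0,0,0,1.46,-0.09,0.3,0],[0,0,0,1.25,-0.09,0.57,0],[0,0,0,1.14,-0.09,0.71,0],[0,0,0,1.08,-0.09,0.78,0],[0,0,0,1.04,-0.09,0.83,0],[0,0,0,1.04,-0.09,0.83,0]]}}

```text
time_s: 8.78
position: [0.6033, -0.186, 0.0818]
tcp_rot: [[0.783, 0.03, 0.621], [0.025, -1.0, 0.018], [0.622, 0.001, -0.783]]
force: [-5.5, 1.2, 19.4]
opening: 0.001
grasp_force: 9.6
```

Emit:
{"method": "send_rows", "body": {"commands": [[0,0,0,-0.13,0,-0.104,0],[0,0,0,-0.26,0,-0.207,0],[0,0,0,-0.39,0,-0.31,0],[0,0,0,-0.52,0,-0.415,0],[0,0,0,-0.52,0,-0.415,0]]}}

```text
time_s: 9.2
position: [0.585, -0.1876, 0.0821]
tcp_rot: [[0.781, 0.03, 0.624], [0.025, -1.0, 0.017], [0.624, 0.002, -0.782]]
force: [1.1, 0.3, 12.8]
opening: 0.004
grasp_force: 6.1
```

Emit:
{"method": "send_rows", "body": {"commands": [[0,0,0,-0.13,0,-0.104,0],[0,0,0,-0.26,0,-0.207,0],[0,0,0,-0.39,0,-0.31,0],[0,0,0,-0.47,0,-0.375,0],[0,0,0,-0.47,0,-0.375,0],[0,0,0,-0.05,0,-0.9,0],[0,0,0,-0.05,0,-0.9,0]]}}

```text
time_s: 9.78
position: [0.565, -0.1877, 0.1012]
tcp_rot: [[0.786, 0.03, 0.618], [0.026, -1.0, 0.016], [0.618, 0.004, -0.786]]
force: [0.1, -0.2, -0.2]
opening: 0.006
grasp_force: 0.0
```

```bash
python3 nxt.py s -.08,0,.13,30 -.08,.2,.28,15 -.06,.25,.30,15
```

```text
t 9.7833 loc [0.0186 0.0007 0.1012] lean 38.2 yaw -88.3 F [ 0.1 -0.2 -0.2] open 0.0064079876841137496 0.0 q [-42.  37. 119. 101.  26. -50.]
[0.047, -1.633, 0.013, -1.99, 0.03, -2.787]
[0.048, -4.633, 0.007, 1.11, -6.616, -6.744]
[0.048, -4.633, 0.007, 2.048, -8.281, -6.863]
```

Emit:
{"method": "send_rows", "body": {"commands": [[0,-1.6,0,-2,0,-2.8,0.5],[0,-1.6,0,-2,0,-2.8,1],[0,-1.6,0,-2,0,-2.8,1],[0,-4.6,0,1.1,-6.6,-6.7,1],[0,-4.6,0,1.1,-6.6,-6.7,1],[0,-4.6,0,1.1,-6.6,-6.7,1],[0,-4.6,0,1.1,-6.6,-6.7,1],[0,-4.6,0,1.1,-6.6,-6.7,1],[0,-4.6,0,1.1,-6.6,-6.7,1],[0,-4.6,0,1.1,-6.6,-6.7,1],[0,-4.6,0,1.1,-6.6,-6.7,1],[0,-4.6,0,1.1,-6.6,-6.7,1]]}}

```text
time_s: 10.78
position: [0.4675, -0.0243, 0.2446]
tcp_rot: [[0.966, 0.03, 0.256], [0.03, -1.0, 0.006], [0.256, 0.001, -0.967]]
force: [1.6, 0.1, -0.6]
opening: 0.836
grasp_force: 0.0
```

```bash
python3 nxt.py s -.06,0,.25,15; python3 - <<'E'
from h import *
from rig import optics
c=optics.capture('scene');d=optics.capture('top');pickle.dump((c,d),open('v2.pkl','wb'))
S=crop(c['image'],250,140,64,74,8)[:600,:400]
T=crop(d['image'],288,140,66,50,6)
W=np.zeros((600,800,3),np.uint8);W[:S.shape[0],:400]=S;W[:300,400:796]=T
W[310:600,400:786]=cv2.resize(d['image'],(386,290));cv2.imwrite('pics/p2.png',W)
E
```

```text
t 10.7833 loc [-0.0737  0.1671  0.2446] lean 14.8 yaw -88.3 F [ 1.6  0.1 -0.6] open 0.835716706051114 0.0 q [-20.  11. 113.   8.  43.  63.]
[0.021, 0.037, -0.012, 0.492, 5.569, -0.046]
```

View pics/p2.png

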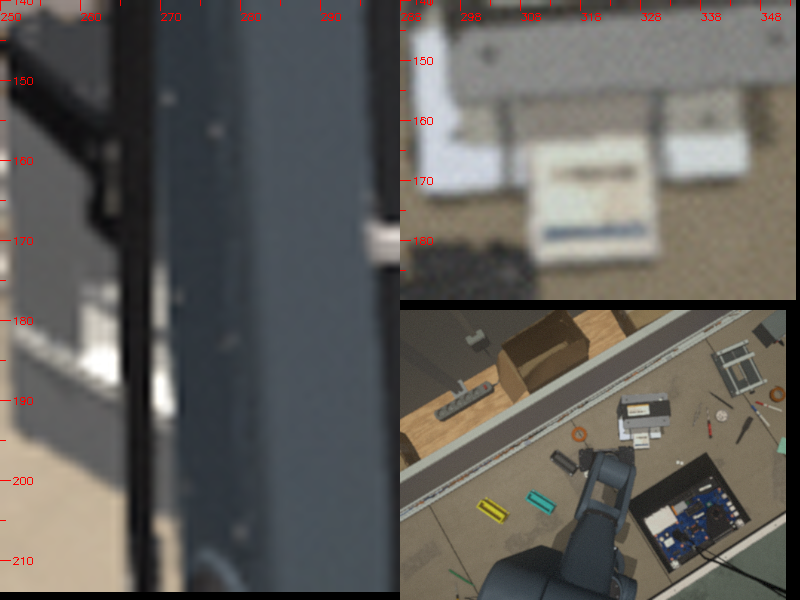

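The drive now sticks out. Its near corners are at (310.8,184.2) and (331.3,183) in top, and it lies level.

```bash
python3 - <<'E'
from h import *
c,d=pickle.load(open('v2.pkl','rb'))
Pm=P(d)
for u in[(310.8,184.2),(331.3,183),(291.5,172),(345.5,169.5)]:
    z=.076 if u[1]>180 else .07
    A=Pm[:,:2]-np.outer([*u,1],[0,0]); 
    # solve s*[u,1]=P[x,y,z,1]
    M=np.c_[Pm[:,:2],-np.array([*u,1])];x=np.linalg.solve(M,-(Pm[:,2]*z+Pm[:,3]));print(loc(ST,np.r_[x[:2],z]))
E
python3 nxt.py s -.1,0,.2,15 -.04,0,.13,15 -.023,0,.085,15
```

```text
[-0.0441  0.0301  0.076 ]
[-0.0442 -0.0374  0.076 ]
[0.0009 0.09   0.07  ]
[-0.0014 -0.0892  0.07  ]
t 10.8833 loc [-0.073   0.1694  0.2476] lean 15.3 yaw -87.9 F [ 1.3 -0.4 -1.2] open 0.919939784212647 0.0 q [-20.  10. 113.   8.  43.  62.]
[0.011, -0.054, 0.067, -1.318, 5.637, 1.299]
[0.011, -0.054, 0.067, -0.003, 5.642, 4.077]
[0.011, -0.054, 0.067, 0.149, 5.642, 5.673]
```

Emit:
{"method": "send_rows", "body": {"commands": [[0,-0.05,0.07,-1.3,5.65,1.3,1],[0,-0.05,0.07,-1.3,5.65,1.3,1],[0,-0.05,0.07,-1.3,5.65,1.3,1],[0,-0.05,0.07,-1.3,5.65,1.3,1],[0,-0.05,0.07,-1.3,5.65,1.3,1],[0,-0.05,0.07,-1.3,5.65,1.3,1],[0,-0.05,0.07,0,5.7,4.08,1],[0,-0.05,0.07,0,5.7,4.08,1],[0,-0.05,0.07,0,5.7,4.08,1],[0,-0.05,0.07,0,5.7,4.08,1],[0,-0.05,0.07,0,5.7,4.08,1],[0,-0.05,0.07,0,5.7,4.08,1]]}}

```text
time_s: 11.88
position: [0.5047, -0.195, 0.128]
tcp_rot: [[0.967, 0.026, 0.255], [0.025, -1.0, 0.006], [0.255, 0.001, -0.967]]
force: [-0.6, -0.7, -0.2]
opening: 0.998
grasp_force: 0.0
```

```bash
python3 nxt.py s -.021,-.003,.085,15 -.021,-.003,.0575,15
```

```text
t 11.8833 loc [-0.0418 -0.0047  0.128 ] lean 14.8 yaw -88.5 F [-0.6 -0.7 -0.2] open 0.997774170323744 0.0 q [-38.  28. 110.  18.  32.  36.]
[0.025, 0.044, -0.067, 0.306, -0.062, 1.562]
[0.025, 0.044, -0.067, 0.072, -0.063, 2.449]
```

Emit:
{"method": "send_rows", "body": {"commands": [[0,0,-0.07,0.3,-0.05,0.8,1],[0,0,-0.07,0.3,-0.05,1.56,1],[0,0,-0.07,0.3,-0.05,1.56,1],[0,0,-0.07,0.2,-0.05,2.0,1],[0,0,-0.07,0.07,-0.05,2.45,1],[0,0,-0.07,0.07,-0.05,2.45,1],[0,0,-0.07,0.07,-0.05,2.45,1],[0,0,-0.07,0.07,-0.05,2.45,1]]}}

```text
time_s: 12.55
position: [0.5265, -0.1943, 0.0584]
tcp_rot: [[0.966, 0.03, 0.257], [0.03, -1.0, 0.004], [0.257, 0.004, -0.966]]
force: [0.6, 0.3, 0.4]
opening: 0.994
grasp_force: 0.0
```

```bash
python3 nxt.py s -.021,-.003,.0575,15
```

```text
t 12.55 loc [-0.02   -0.0047  0.0584] lean 14.9 yaw -88.3 F [0.6 0.3 0.4] open 0.9943884430328935 0.0 q [-37.  37. 109.  23.  23.  31.]
[0.045, 0.024, -0.004, -0.039, -0.057, 0.019]
```

Emit:
{"method": "send_rows", "body": {"commands": [[0,0,0,0,-0.04,0,0.85],[0,0,0,0,-0.04,0,0.7],[0,0,0,0,-0.04,0,0.6],[0,0,0,0,-0.04,0,0.4],[0,0,0,0,-0.04,0,0.4],[0,0,0,0,-0.04,0,0.4],[0,0,0,0,-0.04,0,0.4],[0,0,0,0,-0.04,0,0.4],[0,0,0,0,-0.04,0,0.4]]}}

```text
time_s: 13.3
position: [0.5259, -0.1921, 0.0566]
tcp_rot: [[0.967, 0.031, 0.254], [0.03, -1.0, 0.007], [0.254, 0.001, -0.967]]
force: [-2.0, 3.7, 5.8]
opening: 0.796
grasp_force: 30.0
```

```bash
python3 nxt.py s -.021,-.003,.08,15 -.12,-.003,.10,15 -.14,-.003,.2,15
```

```text
t 13.3 loc [-0.0206 -0.0024  0.0566] lean 14.7 yaw -88.2 F [-2.   3.7  5.8] open 0.7963495792296444 29.980488357832655 q [-37.  37. 109.  23.  23.  31.]
[0.016, 0.053, -0.004, 0.185, 0.02, -0.758]
[0.016, 0.053, -0.004, -2.837, 0.023, -2.243]
[0.016, 0.053, -0.004, -2.633, 0.028, -5.636]
```

Emit:
{"method": "send_rows", "body": {"commands": [[0,0,0,0.06,0,-0.25,0.4],[0,0,0,0.12,0,-0.5,0.4],[0,0,0,0.19,0,-0.76,0.4],[0,0,0,0.19,0,-0.76,0.4],[0,0,0,-0.8,0,-1.25,0.4],[0,0,0,-1.5,0,-1.6,0.4],[0,0,0,-2.2,0,-1.95,0.4],[0,0,0,-2.84,0,-2.24,0.4],[0,0,0,-2.84,0,-2.24,0.4],[0,0,0,-2.84,0,-2.24,0.4]]}}

```text
time_s: 14.13
position: [0.4265, -0.1965, 0.1003]
tcp_rot: [[0.966, 0.028, 0.256], [0.028, -1.0, 0.004], [0.256, 0.004, -0.967]]
force: [0.9, -0.4, -1.0]
opening: 0.797
grasp_force: 30.0
```

```bash
python3 nxt.py s -.14,-.003,.2,15; echo; python3 nxt.py c -.03,0,.16,15 -.03,0,.10,15
```

```text
t 14.1333 loc [-0.12   -0.0037  0.1003] lean 14.8 yaw -88.4 F [ 0.9 -0.4 -1. ] open 0.796897086601462 29.95693530247081 q [-46.  29. 120.  28.  23.  17.]
[0.049, 0.036, -0.028, 0.206, -0.009, -3.383]

t 14.1333 loc [-0.2884 -0.197   0.1003] lean 14.8 yaw -88.4 F [ 0.9 -0.4 -1. ] open 0.796897086601462 29.95693530247081 q [-46.  29. 120.  28.  23.  17.]
[2.572, 0.051, -9.51, 1.144, -10.804, -1.795]
[2.572, 0.051, -9.51, 0.633, -10.811, 0.139]
```

Emit:
{"method": "send_rows", "body": {"commands": [[0,0,0,0.2,0,-2.4,0.4],[0,0,0,0.2,0,-2.4,0.4],[2.57,0.05,-9.5,1.1,-10.8,-2.4,0.4],[2.57,0.05,-9.5,1.1,-10.8,-2.4,0.4],[2.57,0.05,-9.5,1.1,-10.8,-2.4,0.4],[2.57,0.05,-9.5,1.1,-10.8,-2.4,0.4],[2.57,0.05,-9.5,1.1,-10.8,-2.4,0.4],[2.57,0.05,-9.5,1.1,-10.8,-2.4,0.4],[2.57,0.05,-9.5,1.1,-10.8,-2.4,0.4],[2.57,0.05,-9.5,1.1,-10.8,-2.4,0.4],[2.57,0.05,-9.5,1.1,-10.8,-2.4,0.4],[2.57,0.05,-9.5,1.1,-10.8,-2.4,0.4],[2.57,0.05,-9.5,1.1,-10.8,-2.4,0.4],[2.57,0.05,-9.5,1.1,-10.8,-2.4,0.4]]}}

```text
time_s: 15.3
position: [0.4313, 0.1278, 0.1771]
tcp_rot: [[0.609, 0.776, 0.163], [0.749, -0.631, 0.201], [0.259, -0.0, -0.966]]
force: [-0.0, 0.1, -0.8]
opening: 0.797
grasp_force: 30.0
```

```bash
python3 nxt.py c -.0266,0,.10,15 -.0266,0,.06,15
```

```text
t 15.3 loc [-0.0338  0.004   0.1771] lean 15.0 yaw -39.1 F [-0.   0.1 -0.8] open 0.7974415089131214 29.957084019260947 q [ -7.  18. 118.  21.  38.  16.]
[-0.003, -0.006, -0.001, -0.435, 0.133, 2.546]
[-0.003, -0.006, -0.001, -0.781, 0.133, 3.833]
```

Good. Lower to TCP z about 0.06 (drive about 18 mm above the ribs) and look.

Emit:
{"method": "send_rows", "body": {"commands": [[0,0,0,-0.1,0.13,0.8,0.4],[0,0,0,-0.3,0.13,1.7,0.4],[0,0,0,-0.43,0.13,2.55,0.4],[0,0,0,-0.6,0.13,3.2,0.4],[0,0,0,-0.78,0.13,3.83,0.4],[0,0,0,-0.78,0.13,3.83,0.4],[0,0,0,-0.78,0.13,3.83,0.4]]}}

```text
time_s: 15.88
position: [0.438, 0.1306, 0.0593]
tcp_rot: [[0.612, 0.774, 0.161], [0.748, -0.633, 0.202], [0.258, -0.003, -0.966]]
force: [0.3, 0.3, -1.5]
opening: 0.794
grasp_force: 30.0
```

```bash
python3 nxt.py c -.0266,0,.05,15 -.0266,0,.0415,15; python3 - <<'E'
from h import *
from rig import optics
c=optics.capture('scene');d=optics.capture('top')
S=crop(c['image'],200,195,80,60,7)
T=crop(d['image'],190,165,60,60,4)
W=np.zeros((600,800,3),np.uint8);W[:420,:560]=S;W[:240,560:800]=T;cv2.imwrite('pics/p3.png',W)
E
```

```text
t 15.8833 loc [-0.0274  0.0005  0.0593] lean 15.0 yaw -39.2 F [ 0.3  0.3 -1.5] open 0.7940050312492184 29.95723812142387 q [ -6.  34. 123.  41.  19.  -6.]
[-0.031, 0.009, -0.033, -0.055, 0.019, 0.308]
[-0.031, 0.009, -0.033, -0.129, 0.02, 0.581]
```

View pics/p3.png

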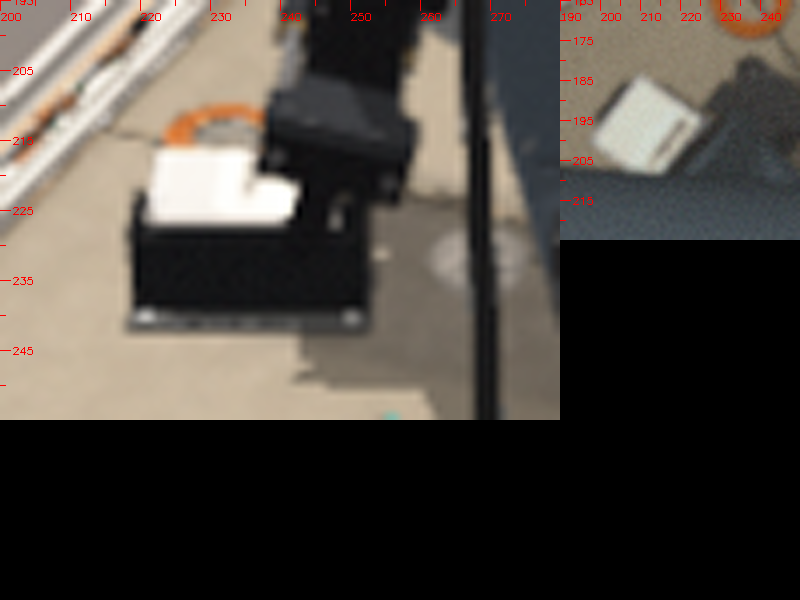

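The drive is level over the black cradle. Its far end corners are at (221,227) and (221.9,216) in scene, and (199.5,200) and (210,183.8) in top. Compare these with the prediction.

```bash
python3 - <<'E'
from h import *
S=pickle.load(open('scene.pkl','rb'));T=pickle.load(open('top.pkl','rb'))
X=tri(S,[(221,227),(221.9,216)],T,[(199.5,200),(210,183.8)])
for x in X: print(loc(CR,x))
for z in(.0787,):
  for y in(.035,-.035):
    p,_=pose(CR,.0492,y,z,0);print(proj(S,p).round(1),proj(T,p).round(1))
# top-only at z
Pm=P(T)
for u in[(199.5,200),(210,183.8)]:
    M=np.c_[Pm[:,:2],-np.array([*u,1])];x=np.linalg.solve(M,-(Pm[:,2]*.0787+Pm[:,3]));print(loc(CR,np.r_[x[:2],.0787]))
E
```

```text
[0.049  0.032  0.0688]
[ 0.0526 -0.0311  0.0766]
[[221.3 225.2]] [[197.7 199.9]]
[[223.3 215. ]] [[210.9 183. ]]
[0.0444 0.0317 0.0787]
[ 0.0501 -0.0311  0.0787]
```

Emit:
{"method": "send_rows", "body": {"commands": [[0,0,0,-0.03,0.01,0.15,0.4],[0,0,0,-0.06,0.01,0.3,0.4],[0,0,0,-0.08,0.01,0.4,0.4],[0,0,0,-0.1,0.01,0.5,0.4],[0,0,0,-0.1,0.01,0.5,0.4],[0,0,0,-0.1,0.01,0.5,0.4]]}}

```text
time_s: 16.48
position: [0.439, 0.1325, 0.0452]
tcp_rot: [[0.608, 0.777, 0.163], [0.75, -0.63, 0.202], [0.26, -0.001, -0.966]]
force: [0.1, -0.3, -1.2]
opening: 0.797
grasp_force: 30.0
```

Emit:
{"method": "send_rows", "body": {"commands": [[0,0,0,-0.01,0,0.035,0.4],[0,0,0,-0.02,0,0.07,0.4],[0,0,0,-0.02,0,0.07,0.4]]}}

```text
time_s: 16.73
position: [0.4387, 0.1325, 0.0425]
tcp_rot: [[0.609, 0.777, 0.162], [0.75, -0.63, 0.202], [0.259, -0.001, -0.966]]
force: [0.7, 0.6, -1.7]
opening: 0.795
grasp_force: 30.0
```

Emit:
{"method": "send_rows", "body": {"commands": [[0,0,0,-0.01,0,0.03,0.4],[0,0,0,-0.015,0,0.06,0.4],[0,0,0,-0.015,0,0.06,0.4]]}}

```text
time_s: 16.98
position: [0.4388, 0.1326, 0.0422]
tcp_rot: [[0.608, 0.777, 0.164], [0.75, -0.63, 0.202], [0.261, 0.0, -0.965]]
force: [-4.3, -1.2, 18.0]
opening: 0.798
grasp_force: 30.0
```

Emit:
{"method": "send_rows", "body": {"commands": [[0,0,0,0.01,0,-0.03,0.4],[0,0,0,0.01,0,-0.03,0.8],[0,0,0,0.01,0,-0.03,0.85],[0,0,0,0.01,0,-0.03,1],[0,0,0,0.01,0,-0.03,1],[0,0,0,0.01,0,-0.03,1],[0,0,0,0.01,0,-0.03,1],[0,0,0,0.01,0,-0.03,1]]}}

```text
time_s: 17.65
position: [0.4387, 0.1326, 0.0415]
tcp_rot: [[0.609, 0.777, 0.162], [0.75, -0.63, 0.202], [0.259, -0.002, -0.966]]
force: [0.7, 0.8, -1.0]
opening: 0.995
grasp_force: 0.0
```

```bash
python3 nxt.py c -.0266,0,.13,15 -.1,0,.28,15; python3 nxt.py c -.3,.1,.35,15
```

```text
t 17.65 loc [-0.0254  0.0012  0.0415] lean 15.0 yaw -39.0 F [ 0.7  0.8 -1. ] open 0.9948448561709874 0.0 q [ -6.  37. 123.  48.  17. -13.]
[-0.022, -0.002, 0.011, 0.724, 0.036, -2.86]
[-0.022, -0.002, 0.011, -0.344, 0.025, -8.324]
t 17.65 loc [-0.0254  0.0012  0.0415] lean 15.0 yaw -39.0 F [ 0.7  0.8 -1. ] open 0.9948448561709874 0.0 q [ -6.  37. 123.  48.  17. -13.]
[-0.022, -0.002, 0.011, -6.176, -3.321, -12.298]
```

Emit:
{"method": "send_rows", "body": {"commands": [[0,0,0,0.15,0,-0.6,1],[0,0,0,0.4,0,-1.5,1],[0,0,0,0.72,0,-2.86,1],[0,0,0,0.72,0,-2.86,1],[0,0,0,2,0,-7.7,1],[0,0,0,2,0,-7.7,1],[0,0,0,2,0,-7.7,1],[0,0,0,2,0,-7.7,1],[0,0,0,-4,5.5,-9.3,1],[0,0,0,-4,5.5,-9.3,1],[0,0,0,-4,5.5,-9.3,1],[0,0,0,-4,5.5,-9.3,1],[0,0,0,-4,5.5,-9.3,1],[0,0,0,-4,5.5,-9.3,1],[0,0,0,-4,5.5,-9.3,1]]}}

```text
time_s: 18.9
position: [0.4508, -0.1257, 0.2797]
tcp_rot: [[0.613, 0.772, 0.167], [0.747, -0.636, 0.196], [0.257, 0.005, -0.966]]
force: [1.1, -0.4, -0.4]
opening: 0.999
grasp_force: 0.0
```

```bash
python3 - <<'E'
from h import *
from rig import optics
c=optics.capture('scene');d=optics.capture('top')
S=crop(c['image'],205,200,60,50,7)
T=crop(d['image'],185,170,60,60,6)
W=np.zeros((600,800,3),np.uint8);W[:350,:420]=S;W[:360,430:790]=T
W[365:600,:313]=cv2.resize(c['image'],(313,235));W[365:600,430:743]=cv2.resize(d['image'],(313,235));cv2.imwrite('pics/p4.png',W)
E
```

```text
(no output)
```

View pics/p4.png

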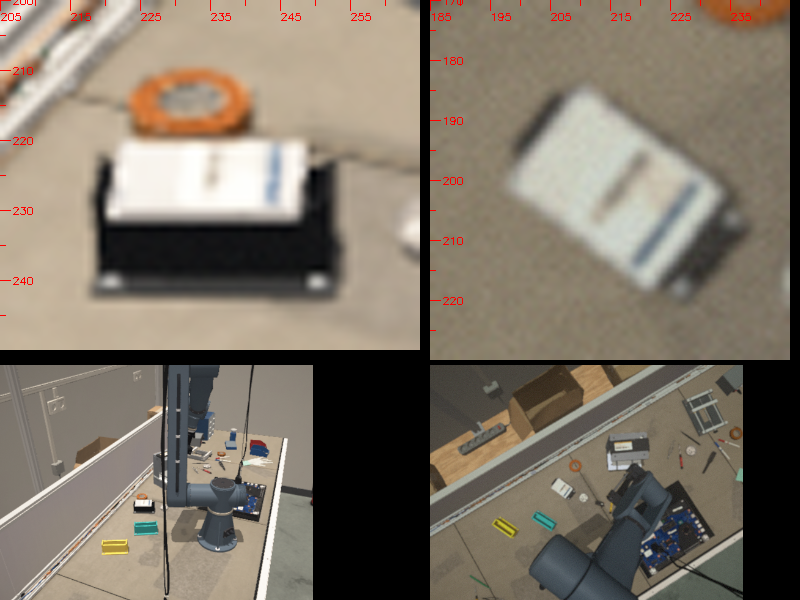

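The drive lies between the stops, flat and parallel, but nearer the far stop. Top corners are at (198,200.5), (211,184), (233.5,202) and (222,218.5). Check the margins.

```bash
python3 - <<'E'
from h import *
S=pickle.load(open('scene.pkl','rb'));T=pickle.load(open('top.pkl','rb'))
def at(c,u,z):
    Pm=P(c);M=np.c_[Pm[:,:2],-np.array([*u,1])];return loc(CR,np.r_[np.linalg.solve(M,-(Pm[:,2]*z+Pm[:,3]))[:2],z])
for u in[(198,200.5),(211,184),(233.5,202),(222,218.5)]:print('T',at(T,u,.061))
for u in[(220,231.5),(248,231.5),(248.5,220),(222,220)]:print('S',at(S,u,.061))
# triangulated heights: far end, near end
for x in tri(S,[(220,231.5),(248,231.5)],T,[(198,200.5),(222,218.5)]):print(loc(CR,x))
for X in[(.065,.02,.06),(.057,.02,.06),(-.057,.02,.06),(-.065,.02,.06)]:
    p,_=pose(CR,X[0],X[1],X[2],0);print(X,proj(S,p).round(1))
E
```

```text
T [0.05   0.0364 0.061 ]
T [ 0.0499 -0.0331  0.061 ]
T [-0.0463 -0.0313  0.061 ]
T [-0.0497  0.0349  0.061 ]
S [0.0532 0.0494 0.061 ]
S [-0.0478  0.0472  0.061 ]
S [-0.0452 -0.0303  0.061 ]
S [ 0.0541 -0.0283  0.061 ]
[0.0536 0.0367 0.0523]
[-0.0478  0.0351  0.0529]
(0.065, 0.02, 0.06) [[217.7 227.2]]
(0.057, 0.02, 0.06) [[219.9 227.3]]
(-0.057, 0.02, 0.06) [[250.9 227.6]]
(-0.065, 0.02, 0.06) [[253.1 227.7]]
```

```bash
python3 -c "
from rig import bot
print(bot.hand_in())"
```

```text
the job is handed in; nothing more can be done
None
```

The drive was slid out to about 44 mm overhang, lifted off the deck, and set flat and lengthwise on the black cradle between its end stops (within about 3 mm of centre). The job was handed in at about 19 s with the arm clear of everything.

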